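Reassemble the bench filter on its centre rod

ROBOT

A 7-joint arm with a two-finger parallel gripper is mounted at the origin on the work surface. World frame = base frame: x ahead of the robot, y to its left, z up, the work surface at z = 0. Lengths are in m, angles in rad, forces in N, time in s.
With the tool pointing down it reaches from about 0.4 to 0.85 m from the base axis. Payload 10.4 kg.
Tool frame: the origin (TCP) lies between the finger pads; the fingertips stand 19 mm ahead of it and the grasp point (between the pads) is the TCP (manip.tips_ahead is the distance from the TCP to the fingertips, in m); z points along the fingers, y is the line along which they close (so a half turn about z gives the same grasp; the last joint's range is limited). The gripper opens to 85 mm and grips with 20 to 120 N. Pads are 22 mm wide; open, the fingers measure 114 mm over their backs; the gripper's body (76 mm by 85 mm) begins 54 mm behind the grasp point. The pads swing forward as they close: fully open they stand 13 mm farther back than shut.
Start: joints at [1.319, 0.332, -0.065, 1.46, 0.022, 1.35, -0.088], TCP at [0.142, -0.609, 0.25] pointing down, gripper open.
Joint ranges: [-2.6, 2.6], [-0.5, 2.12], [-1.47, 1.34], [0.16, 2.42], [-1.27, 4.41], [0.06, 2.06], [-2.6, 2.6]. Speed limits (rad/s): [2.22, 2.22, 2.79, 2.79, 3.14, 3.14, 3.14].

INTERFACE

Orientations are given as a unit quaternion [x, y, z, w].
In Python, from workcell import manip, viewer gives the robot as it stands.
- The arm moves only by the tool arm_command, never from a script. Its argument "series" is text: rows parted by semicolons, each of 5 numbers parted by spaces: the closure, from 0 (fully open) to 1 (shut), then the shift along the tool's x, y, z normalised to -1 to 1, where 1 is 0.4 m, then the turn about the tool's z normalised to -1 to 1, where 1 is 180 degrees. In form: jaw tx ty tz spin; .... A call has exactly 10 rows; each row shifts and turns the commanded pose from where the row before left it, along the tool's axes as they then stand; what a row does not reach is not made up. A row lasts 1/8 s, in which the tool goes at most 62.5 mm and 10.7 degrees, less where a joint would pass 70% of its speed; a pose out of reach is approached as far as the arm can. A call with a number of a shift or a turn outside -1 to 1 is refused whole. A call with a gripper value outside its range is refused whole. The fingers move at their own pace and stop on an object; "newtons" is the grip in N (left out, the last holds). Time passes only in rows, so rows that do not move let the fingers close, or fill a call up. It gives the time, the measured TCP pose, the force, the opening and the grip force at its end, in the units of the state.
- manip.get_obs(): the state, without advancing time (a new reading comes with each control period).
- viewer.camera(name): name is "side" or "top"; returns a dict with "pixels" (480x640x3 uint8, red, green, blue), "intrinsics" (3x3 intrinsics, pixels), "D" ([k1, k2, p1, p2, k3] as OpenCV has them; the pictures are not rectified), "extrinsics" (4x4, takes a point from world to camera coordinates). Camera axes: x right, y up, looking along -z (the intrinsics and any distortion apply to the point x, -y, -z); pixel columns grow to the right and rows downward; lengths in m; the calibration is good to about 2 mm. A picture is of the moment at which its call begins. There is no depth.
- manip.hand_in(): hands the job in; it is judged then, once.
The state is a dict: "clock": time; "joint_pos": joint angles; "joint_velocities": joint speeds; "tau": joint torques, N m; "position": TCP position; "ee_rot": TCP orientation; "ft_force": force on the tool from outside, world axes, zero at the start; "torque": the same for the moment, N m; "grip_width": opening from 0.0 (shut) to 1.0 (fully open); "grasp_force": force on a finger pad.
Only numpy, scipy, OpenCV 4.12 (cv2) and the standard library are available. Lean on these libraries where they do the work, as an engineer would, in place of code of your own. Each camera call takes 0.05 s, during which the arm holds its last target. There are 200 camera calls.

TASK

Put the bench filter back together. First thread the short flat aluminium collar down the upright rod until it sits flat on the base, and let go; only then lift the white ceramic cartridge out of its cradle, stand it on end on the rubber mat and let go of it, take it again from above and thread it down the same rod until it rests flat on the collar. Lower both parts gently, do not let them drop, and leave the thin wide ring, the black cap and the small jar that lie among them where they are.

Things in the scene. Friction and masses are not known exactly. Their poses are not given: they have to be found in the camera images.
- filter_base: steel filter base, fixed to the bench: square plate 110 x 110 x 6 mm with a round boss (72 mm across, 4 mm high) on it, boss top 10 mm above the bench, and a vertical rod in the middle. Origin: centre of the underside, at bench level; z up
- rod_foot (a point): centre of the boss's top face, where the rod (18 mm in diameter) begins, 10 mm above the bench
- rod_tip (a point): top end of the rod, 84 mm above the bench, 74 mm above the boss; the last 10 mm taper from 18 to 10 mm in diameter
- collar: short aluminium collar, a thick ring lying flat on the bench: outside diameter 56 mm, height 16 mm, bore 22 mm, about 0.09 kg. The two faces are alike. Origin: centre of the underside; z along the bore (up)
- collar_mid (a point): centre of the collar, at half its height on the bore's axis; 18 mm above the bench when the collar is home on the boss
- cartridge: white ceramic filter cartridge, a thick tube: outside diameter 44 mm, length 58 mm, bore 21 mm right through, about 0.14 kg; ends alike, either may be up. Starts lying on its side in the cradle. Origin: its middle, on the bore's axis; y along the bore. Its middle is 34 mm above the bench in the cradle, 32 mm standing on the mat, 55 mm when home on the collar
- cradle: small fixed drying cradle: white plate 70 x 64 x 4 mm with two steel rods of 10 mm diameter along its y axis, 16 mm apart (tops 14 mm above the bench), on which the cartridge lies, its bore along the cradle's y. Origin: centre of the underside
- mat: thin fixed rubber mat, square 130 x 130 mm, 3 mm thick, empty. Origin: centre of the underside, at bench level
- trim_ring: bystander: thin wide aluminium ring lying flat, outside diameter 62 mm, bore 46 mm, 8 mm high. Not part of the filter. Origin: centre of the underside
- bottle_cap: bystander: black stoppered bottle cap, 38 mm across, 24 mm high. Origin: centre of the underside
- ointment_jar: bystander: small glass jar, 48 mm across, 46 mm high. Origin: centre of the underside

How it is judged:
On the way, in this order (a step that is already met when the one before it is completed fails the run):
1. the collar sits flat on the base's boss, round the rod, and is let go (z of collar_mid in the frame of filter_base below 0.0215 m and horizontal distance between collar_mid and rod_foot below 0.005 m and angle between the z axis of collar and the z axis of filter_base, either way round below 0.08 rad and contact force between the fingers and collar below 0.1 N), for 0.2 s.
2. the cartridge stands on end on the rubber mat and is let go (horizontal distance between cartridge and mat below 0.07 m and height (world z) of cartridge between 0.029 and 0.0355 m and angle between the y axis of cartridge and the z axis of mat, either way round below 0.08 rad and contact force between the fingers and cartridge below 0.1 N and linear speed of cartridge below 0.02 m/s), for 0.2 s.
At the end, for the whole second after the job is handed in: The collar lies round the rod on the boss (middle at most 21.5 mm above the bench) and the cartridge stands round the rod on the collar (middle 51.5 to 58.5 mm above the bench); both within 5 mm of the rod's axis and 0.08 rad of upright, let go and at rest (all of step 1 and z of cartridge in the frame of filter_base between 0.0515 and 0.0585 m and horizontal distance between cartridge and rod_foot below 0.005 m and angle between the y axis of cartridge and the z axis of filter_base, either way round below 0.08 rad and contact force between the fingers and cartridge below 0.1 N and linear speed of each of cartridge, collar below 0.02 m/s); the robot touches nothing.
It fails at once if the cartridge is dropped (moves faster than 0.5 m/s out of the fingers) (linear speed of cartridge above 0.5 m/s and contact force between the fingers and cartridge below 0.05 N).
It fails at once if the collar is dropped (moves faster than 0.5 m/s out of the fingers) (linear speed of collar above 0.5 m/s and contact force between the fingers and collar below 0.05 N).
It fails at once if the thin ring, the cap or the jar is moved by more than 30 mm or knocked over (distance of any of trim_ring, bottle_cap, ointment_jar from where it was at the start of the episode above 0.03 m or angle between any of trim_ring, bottle_cap, ointment_jar's own z axis and vertical above 0.5 rad).
It also fails if it takes over 72 s, if anything falls off the work surface, if the arm or the gripper's body presses on something with over 40 N, if the wrist force passes 120 N, or if a joint passes its speed limit or range.

## Working session

There is one attempt and no reset: what is moved stays moved. The work goes in short steps, Python scripts to look and compute and a tool call to move; the robot and the scene stay as the last step left them, time stands still between calls to the robot, and variables do not carry over. Pictures are saved under pics/ and viewed, at most 10 in all, crops included, and the job is handed in when it is done.

Besides the shell and the picture viewer there is one more tool, called after "Call:" by a JSON object that holds its "name" and its "arguments", one argument or row to a line. arm_command: Moves the arm, as the interface text tells. Scaled input: -1 to 1 covers 0.4 m each way for a shift and 180 degrees each way for a turn. Its arguments: {"type":"object","properties":{"series":{"type":"string"},"newtons":{"type":"number"}},"required":["series"]}

```bash
mkdir -p pics
cat > h.py <<'E'
import numpy as np, cv2
from workcell import manip, viewer
def save(n,c): cv2.imwrite(f'pics/{n}.png',cv2.cvtColor(c['pixels'],cv2.COLOR_RGB2BGR)); np.savez(f'pics/{n}.npz',**c)
def ray(c,uv):
    K,D,E=np.array(c['intrinsics']),np.array(c['D']),np.array(c['extrinsics'])
    p=cv2.undistortPoints(np.array(uv,float).reshape(-1,1,2),K,D).reshape(-1,2)
    d=np.c_[p[:,0],-p[:,1],-np.ones(len(p))]
    return -E[:3,:3].T@E[:3,3], d@E[:3,:3]
def plane(c,uv,z):
    o,d=ray(c,uv); return o+d*((z-o[2])/d[:,2])[:,None]
def proj(c,P):
    K,D,E=np.array(c['intrinsics']),np.array(c['D']),np.array(c['extrinsics'])
    q=np.atleast_2d(P)@E[:3,:3].T+E[:3,3]; q=q*[1,-1,-1]
    return cv2.projectPoints(q,np.zeros(3),np.zeros(3),K,D)[0].reshape(-1,2)
E
python3 - <<'E'
from h import *
for n in('top','side'):
    c=viewer.camera(n); save(n+'0',c); E=np.array(c['extrinsics']); print(n,np.round(-E[:3,:3].T@E[:3,3],3),np.round(E[:3,:3],2).tolist())
o=manip.get_obs(); print(o)
E
```

```text
top [0.41  0.012 0.859] [[-0.02, -1.0, 0.0], [0.98, -0.02, 0.17], [-0.17, 0.01, 0.99]]
side [ 0.244 -0.503  0.482] [[0.85, -0.52, -0.01], [0.29, 0.46, 0.84], [-0.43, -0.72, 0.54]]
{'clock': 0.1, 'joint_pos': array([ 1.31944455,  0.33278933, -0.06467253,  1.46084492,  0.02162083,
        1.34989523, -0.08851725]), 'joint_velocities': array([-4.98160221e-04, -1.09720255e-03,  1.71927093e-04, -1.73430866e-03,
        1.22302279e-03, -7.03840994e-05, -1.30197545e-03]), 'tau': array([ 1.82289587e-03, -6.26748276e+01,  4.93363990e-02, -3.92435575e+01,
        1.61586801e-02,  6.92199872e-03, -3.60658430e-05]), 'position': array([ 0.14163355, -0.60842838,  0.24961342]), 'ee_rot': array([ 9.93467138e-01,  1.14116877e-01, -1.12952828e-04, -6.10180653e-04]), 'ft_force': array([-0.16881872, -0.16400191,  0.15403906]), 'torque': array([ 0.03977294, -0.01762515,  0.02806781]), 'grasp_force': 0.0, 'grip_width': 0.9963844312579945}
```

View pics/top0.png

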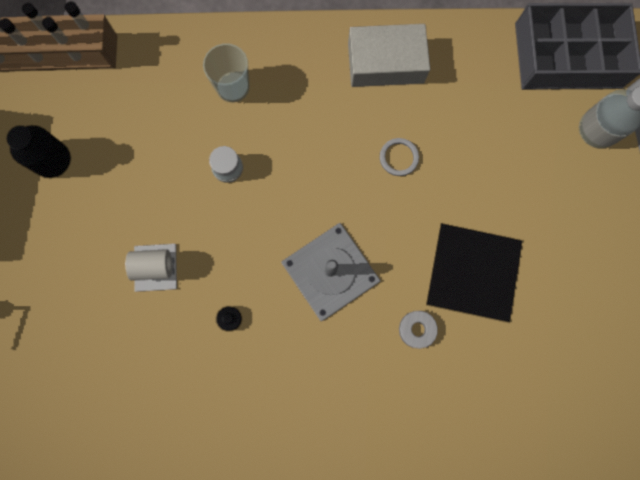

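View pics/side0.png

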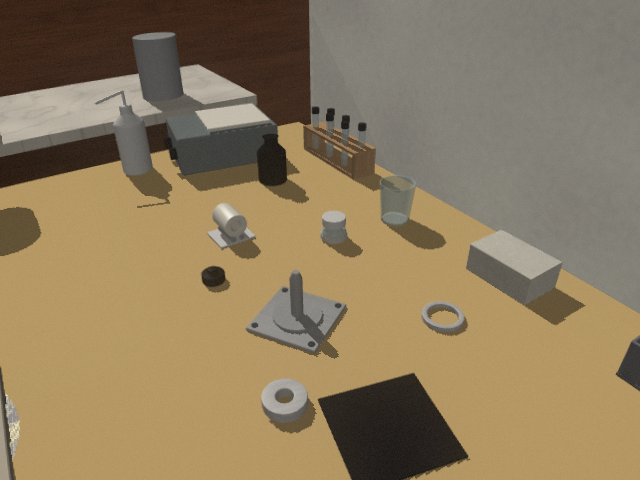

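The top view shows the collar at (419,329), the base at (331,271) with the rod tip near (331,266), the cartridge at (150,264), the mat at (475,272), the ring at (400,157), the cap at (229,318) and the jar at (226,165). The side view has the same objects, with the collar at (285,397), the rod tip at (296,273) and the cartridge at (229,220).

Run:
```python
from h import *
R={'top':{'collar':(390,300,450,360),'base':(275,215,390,328),'cart':(115,235,190,300),'mat':(420,215,530,330)},
'side':{'collar':(250,370,320,430),'base':(235,255,355,355),'cart':(200,195,262,250),'mat':(310,365,470,480)}}
for n in R:
    c=np.load(f'pics/{n}0.npz'); im=c['pixels']; hsv=cv2.cvtColor(im,cv2.COLOR_RGB2HSV)
    tiles=[]
    for k,(a,b,x,y) in R[n].items():
        h=hsv[b:y,a:x]; m=((h[...,1]<75)).astype(np.uint8)*255
        if k=='mat': m=(h[...,2]<40).astype(np.uint8)*255
        cs,hi=cv2.findContours(m,cv2.RETR_CCOMP,cv2.CHAIN_APPROX_NONE)
        for q,hh in zip(cs,hi[0]):
            if len(q)<14: continue
            q=q.reshape(-1,2)+[a,b]; e=cv2.fitEllipse(q.astype(np.float32)); r=cv2.minAreaRect(q.astype(np.float32))
            print(n,k,'hole' if hh[3]>=0 else 'out',len(q),np.round(e[0],1),np.round(e[1],1),'rect',np.round(cv2.boxPoints(r)).tolist() if hh[3]<0 else '',
             'xy@',np.round(plane(c,[e[0]],{'collar':.016,'base':.006,'cart':.034,'mat':.003}[k])[0],4))
        t=cv2.cvtColor(im[b:y,a:x],cv2.COLOR_RGB2BGR); t=cv2.resize(t,(400,300),interpolation=cv2.INTER_CUBIC) if 0 else cv2.resize(t,None,fx=3,fy=3,interpolation=cv2.INTER_CUBIC)
        t=np.minimum(t.astype(float)*1.4,255).astype(np.uint8)
        if k!='mat': tiles.append(cv2.copyMakeBorder(t,0,360-t.shape[0],0,0,cv2.BORDER_CONSTANT))
    o=np.hstack(tiles); print(o.shape); cv2.imwrite(f'pics/{n}crop.png',o[:,:800])
```

```text
top collar out 109 [418.1 329.2] [37.3 38.5] rect [[399.0, 311.0], [437.0, 311.0], [437.0, 348.0], [399.0, 348.0]] xy@ [ 0.4171 -0.142   0.016 ]
top collar hole 37 [417.7 329. ] [13.  14.1] rect  xy@ [ 0.4175 -0.1415  0.016 ]
top collar out 53 [441.9 303. ] [ 6.7 26.9] rect [[428.0, 300.0], [449.0, 300.0], [449.0, 308.0], [428.0, 308.0]] xy@ [ 0.4548 -0.1797  0.016 ]
top base out 235 [330.2 271.4] [84.3 84.8] rect [[280.0, 261.0], [341.0, 221.0], [381.0, 281.0], [320.0, 322.0]] xy@ [ 0.5072 -0.0144  0.006 ]
top cart out 179 [152.8 266.9] [51.2 55.8] rect [[124.0, 246.0], [176.0, 243.0], [178.0, 289.0], [126.0, 292.0]] xy@ [0.5164 0.2482 0.034 ]
top mat out 317 [474.6 272.5] [93.  98.2] rect [[425.0, 303.0], [441.0, 224.0], [526.0, 242.0], [509.0, 321.0]] xy@ [ 0.5009 -0.2359  0.003 ]
(360, 750, 3)
side collar out 131 [284.3 400. ] [44.2 46.9] rect [[261.0, 378.0], [307.0, 378.0], [307.0, 422.0], [261.0, 422.0]] xy@ [ 0.4133 -0.1482  0.016 ]
side collar hole 33 [284.2 399.4] [ 7.2 15.1] rect  xy@ [ 0.4137 -0.1474  0.016 ]
side base out 253 [296.2 315.1] [70.5 86.2] rect [[245.0, 328.0
[... 1411 characters left out ...]
at hole 19 [353.3 423. ] [4.6 8. ] rect  xy@ [ 0.4693 -0.2103  0.003 ]
side mat hole 27 [429.  420.7] [7.  7.4] rect  xy@ [ 0.5452 -0.255   0.003 ]
side mat hole 16 [408.5 413.5] [4.4 6.7] rect  xy@ [ 0.5319 -0.2342  0.003 ]
side mat hole 19 [394.8 411.9] [4.8 6.1] rect  xy@ [ 0.5198 -0.2235  0.003 ]
side mat hole 20 [382.9 411.1] [3.9 8.7] rect  xy@ [ 0.5086 -0.2151  0.003 ]
side mat hole 20 [412.9 409.5] [6.2 7.6] rect  xy@ [ 0.5401 -0.2324  0.003 ]
side mat hole 24 [373.2 407.7] [4.7 8.7] rect  xy@ [ 0.5021 -0.2048  0.003 ]
side mat hole 20 [362.  408.5] [5.9 7.8] rect  xy@ [ 0.4901 -0.1986  0.003 ]
side mat hole 21 [381.3 405.3] [4.5 8.5] rect  xy@ [ 0.5124 -0.2072  0.003 ]
(360, 756, 3)
```

View pics/topcrop.png

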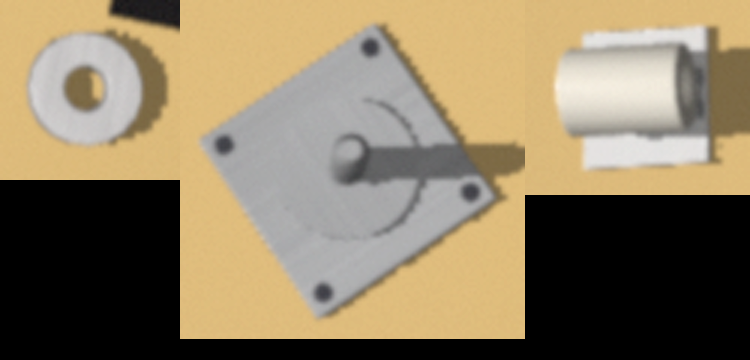

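View pics/sidecrop.png

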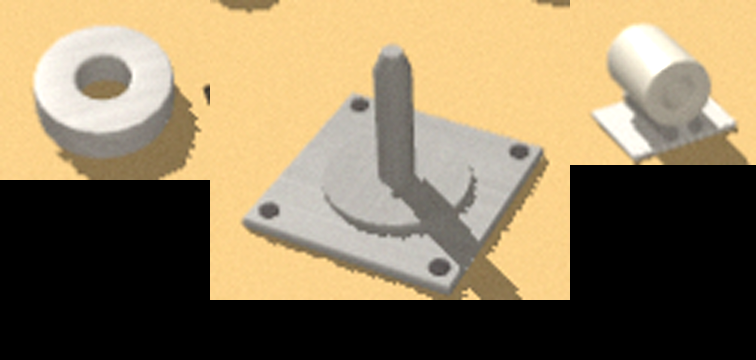

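```bash
cat >> h.py <<'E'
def tri(cs,uvs):
    A=np.zeros((3,3));b=np.zeros(3);L=[]
    for c,uv in zip(cs,uvs):
        o,d=ray(c,[uv]);d=d[0]/np.linalg.norm(d[0]);M=np.eye(3)-np.outer(d,d);A+=M;b+=M@o;L.append((o,M))
    p=np.linalg.solve(A,b); return p,[np.linalg.norm(M@(p-o)) for o,M in L]
def go(t,psi=None):
    o=manip.get_obs();x,y,z,w=o['ee_rot'];h=np.arctan2(2*(x*y+z*w),1-2*(y*y+z*z))
    d=np.array(t)-o['position'];X=[np.cos(h),np.sin(h)];Y=[np.sin(h),-np.cos(h)]
    print('heading',round(np.degrees(h),2),'shift/0.4',np.round([d[:2]@X/.4,d[:2]@Y/.4,-d[2]/.4],4),'spin',None if psi is None else round(-(psi-np.degrees(h))/180,4))
E
python3 - <<'E'
from h import *
T=np.load('pics/top0.npz');S=np.load('pics/side0.npz')
def dark(c,p,r=5):
    g=cv2.cvtColor(c['pixels'],cv2.COLOR_RGB2GRAY).astype(float);x,y=np.round(p).astype(int)
    w=g[y-r:y+r+1,x-r:x+r+1];k=np.clip(np.median(w)*.8-w,0,None);yy,xx=np.mgrid[y-r:y+r+1,x-r:x+r+1]
    return [(k*xx).sum()/k.sum(),(k*yy).sum()/k.sum()]
th=[(np.array(p)-[180,0])/3+[275,215] for p in[(370,47),(471,192),(323,293),(224,144)]]
sh=[(np.array(p)-[210,0])/3+[235,255] for p in[(360,104),(520,151),(439,267),(269,210)]]
for c,hs in((T,th),(S,sh)):
    P=plane(c,[dark(c,h) for h in hs],.006); print('holes',np.round(P[:,:2],4).tolist(),'centre',P.mean(0).round(4),'dists',np.linalg.norm(P-np.roll(P,1,0),axis=1).round(4))
# collar top-face ellipse
for n,c,(a,b,x,y) in(('top',T,(390,309,445,355)),('side',S,(250,370,320,430))):
    g=cv2.cvtColor(c['pixels'],cv2.COLOR_RGB2HSV)[b:y,a:x]
    v=g[...,2];lo=g[...,1]<75
    for th in((150,165,180)):
        m=(lo&(v>th)).astype(np.uint8)*255
        q=max(cv2.findContours(m,cv2.RETR_EXTERNAL,cv2.CHAIN_APPROX_NONE)[0],key=len)
        e=cv2.fitEllipse(cv2.convexHull(q)); p=np.add(e[0],[a,b]); print(n,th,p.round(1),np.round(e[1],1),plane(c,[p],.016)[0].round(4))
# rod tip
print('tip',tri([T,S],[((350-180)/3+275-.3,(145)/3+215-.3),((391-210)/3+235,51/3+255)]))
C=np.array([.416,-.143,.016]); a=np.linspace(0,2*np.pi,9)[:8]
# cartridge axis: silhouettes
for n,c,(a0,b,x,y) in(('top',T,(115,235,190,300)),):
    g=cv2.cvtColor(c['pixels'],cv2.COLOR_RGB2HSV)[b:y,a0:x]
    for yy in range(0,g.shape[0],3): print(yy+b,' '.join(f'{s:3d}' for s in g[yy,4:72:3,1]),'|',' '.join(f'{s:3d}' for s in g[yy,4:72:3,2]))
E
```

```text
holes [[0.5706, -0.0283], [0.495, -0.0771], [0.4459, -0.0011], [0.5218, 0.0476]] centre [ 0.5083 -0.0147  0.006 ] dists [0.0903 0.09   0.0905 0.0902]
holes [[0.5229, 0.049], [0.5705, -0.0272], [0.495, -0.075], [0.4451, 0.0007]] centre [ 0.5084 -0.0131  0.006 ] dists [0.0916 0.0898 0.0894 0.0906]Traceback (most recent call last):
  File "<stdin>", line 18, in <module>
cv2.error: OpenCV(4.12.0) /io/opencv/modules/imgproc/src/shapedescr.cpp:361: error: (-201:Incorrect size of input array) There should be at least 5 points to fit the ellipse in function 'fitEllipseNoDirect'
```

Run:
```python
from h import *
T=np.load('pics/top0.npz');S=np.load('pics/side0.npz')
for n,c,(a,b,x,y) in(('top',T,(390,309,445,355)),('side',S,(250,370,320,430))):
    g=cv2.cvtColor(c['pixels'],cv2.COLOR_RGB2HSV)[b:y,a:x]
    v=g[...,2];lo=g[...,1]<75; print(np.percentile(v[lo],[5,25,50,75,95]))
    for th in (110,120,130,140):
        m=(lo&(v>th)).astype(np.uint8)*255
        q=max(cv2.findContours(m,cv2.RETR_EXTERNAL,cv2.CHAIN_APPROX_NONE)[0],key=len)
        h=cv2.convexHull(q)
        if len(h)<6: continue
        e=cv2.fitEllipse(h); p=np.add(e[0],[a,b]); print(n,th,p.round(1),np.round(e[1],1),plane(c,[p],.016)[0].round(4))
print('tip',tri([T,S],[((350-180)/3+275-.3,(145)/3+215-.3),((391-210)/3+235,51/3+255)]))
g=cv2.cvtColor(T['pixels'],cv2.COLOR_RGB2HSV)[235:300,115:190]
for yy in range(0,65,4): print(yy+235,' '.join(f'{s:3d}' for s in g[yy,4:72:3,1]),'|',' '.join(f'{s:3d}' for s in g[yy,4:72:3,2]))
# predicted cartridge corners for a guess
def cart(c,x,y,ps,z=.034):
    d=np.array([np.cos(ps),np.sin(ps),0]); s=np.array([-d[1],d[0],0]); p=np.array([x,y,z])
    return [proj(c,p+k*.029*d)[0].round(1).tolist() for k in(1,0,-1)]
P=plane(T,[((570-525)/3+115,90/3+235)],.034); print(P)
# ends of axis in 2 views: far(+y) end left edge, near(-y) end face centre (bore)
print('near end',tri([T,S],[((687-525)/3+115-.3,92/3+235-.3),((678-570)/3+200-.3,93/3+195-.3)]))
print('mat',plane(T,[(474.6,272.5)],.003),'cradle holes')
for n in((150,264),): print(plane(T,[n],.034))
```

```text
[105. 137. 142. 144. 147.]
top 110 [417.6 329.3] [37.7 38.4] [ 0.417  -0.1414  0.016 ]
top 120 [417.3 329.3] [37.2 38. ] [ 0.4169 -0.1409  0.016 ]
top 130 [417.2 329.5] [36.6 38.2] [ 0.4167 -0.1407  0.016 ]
top 140 [417.5 329.5] [34.4 36.3] [ 0.4167 -0.1411  0.016 ]
[ 91.   100.   167.   173.   181.75]
side 110 [283.6 396.1] [36.1 46.9] [ 0.4154 -0.1427  0.016 ]
side 120 [283.5 396.1] [36. 47.] [ 0.4154 -0.1426  0.016 ]
side 130 [283.8 395.8] [35.8 46.3] [ 0.4158 -0.1424  0.016 ]
side 140 [283.7 395.7] [35.5 46. ] [ 0.4159 -0.1421  0.016 ]
tip (array([ 0.50901247, -0.01343653,  0.08348222]), [np.float64(0.0011581069834761158), np.float64(0.0011581069834759176)])
235 114 111 110 111 113 113 111 112 111 110 111 112 109 111 112 111 111 111 112 113 110 112 112 | 156 156 157 158 158 158 158 157 158 157 158 157 161 158 157 159 158 159 159 158 158 159 159
239 111 113 114 112 112 113 110 111 112 112 111 110 111 112 112 112 112 111 111 110 112 111 111 | 158 158 157 159 157 158 160 159 157 159 158 158 158 159 159 159 159 158 158 158 160 159 159
243 114 111 112 112 111 113 110 109 111 111 109 1
[... 2358 characters left out ...]
39 135 146 150 157 153 152 150 153 157 158 158 158 158 158 159
295 111 113 111 111 111 112 110 114 112 111 111 112 113 113 111 112 113 112 111 111 112 111 113 | 156 156 158 156 156 157 157 157 157 158 158 157 158 158 158 159 158 159 159 158 159 159 158
299 113 110 113 113 110 112 112 111 111 112 110 111 113 111 112 111 111 112 112 112 112 112 112 | 156 157 156 156 157 157 157 159 158 157 158 158 158 158 157 158 158 159 159 157 159 157 159
[[0.5199209  0.28212425 0.034     ]]
near end (array([0.51818457, 0.22364348, 0.03721245]), [np.float64(0.0004556103893880193), np.float64(0.0004556103893877999)])
mat [[ 0.50084726 -0.23589394  0.003     ]] cradle holes
[[0.52078996 0.25242004 0.034     ]]
```

Run:
```python
from h import *
go([.4163,-.1418,.10],-17)
```

```text
heading 13.11 shift/0.4 [ 0.9333 -0.9805  0.374 ] spin 0.1673
```

Call:
{"name": "arm_command", "arguments": {
  "series": "0 .0933 -.098 .0374 0;0 .0933 -.098 .0374 0;0 .0933 -.098 .0374 0;0 .0933 -.098 .0374 0;0 .0933 -.098 .0374 0;0 .0933 -.098 .0374 0;0 .0933 -.098 .0374 0;0 .0933 -.098 .0374 0;0 .0933 -.098 .0374 0;0 .0933 -.098 .0374 0",
  "newtons": 25
}}

```text
clock: 1.35
position: [0.4169, -0.1408, 0.1003]
ee_rot: [0.993, 0.114, 0.0, 0.0]
ft_force: [0.6, -0.6, -0.5]
grip_width: 0.998
grasp_force: 0.0
```

Call:
{"name": "arm_command", "arguments": {
  "series": "0 0 0 0 .0557;0 0 0 0 .0557;0 0 0 0 .0557;0 0 0 0 0;0 0 0 0 0;0 0 0 0 0;0 0 0 0 0;0 0 0 0 0;0 0 0 0 0;0 0 0 0 0"
}}

```text
clock: 2.6
position: [0.4164, -0.1423, 0.1007]
ee_rot: [0.989, -0.147, 0.0, 0.0]
ft_force: [-0.3, 0.1, -0.2]
grip_width: 1.0
grasp_force: 0.0
```

Run:
```python
from h import *
go([.4163,-.1418,.035],-17);print(manip.get_obs()['position'],manip.get_obs()['ft_force'])
```

```text
heading -16.96 shift/0.4 [-0.0005 -0.0011  0.1643] spin 0.0002
[ 0.41636657 -0.1422984   0.10070833] [-0.28143863  0.08307206 -0.20904099]
```

Call:
{"name": "arm_command", "arguments": {
  "series": "0 0 0 .035 0;0 0 0 .035 0;0 0 0 .035 0;0 0 0 .035 0;0 0 0 .037 0;0 0 0 0 0;.2 0 0 0 0;.2 0 0 0 0;.2 0 0 0 0;.2 0 0 0 0"
}}

```text
clock: 3.85
position: [0.4165, -0.1424, 0.0301]
ee_rot: [0.989, -0.148, 0.0, 0.0]
ft_force: [-0.6, 0.0, 0.2]
grip_width: 0.798
grasp_force: 0.0
```

Run:
```python
from h import *
c=viewer.camera('side');save('s1',c)
im=cv2.cvtColor(c['pixels'][320:470,200:400],cv2.COLOR_RGB2BGR);cv2.imwrite('pics/s1c.png',cv2.resize(im,None,fx=4,fy=4)[:600,:800]);o=manip.get_obs();print(o['position'],o['ft_force'],o['grip_width'])
```

```text
[ 0.41638239 -0.14239092  0.03005998] [-0.25280151  0.42451993 -0.3361738 ] 0.7987888546004505
```

View pics/s1c.png

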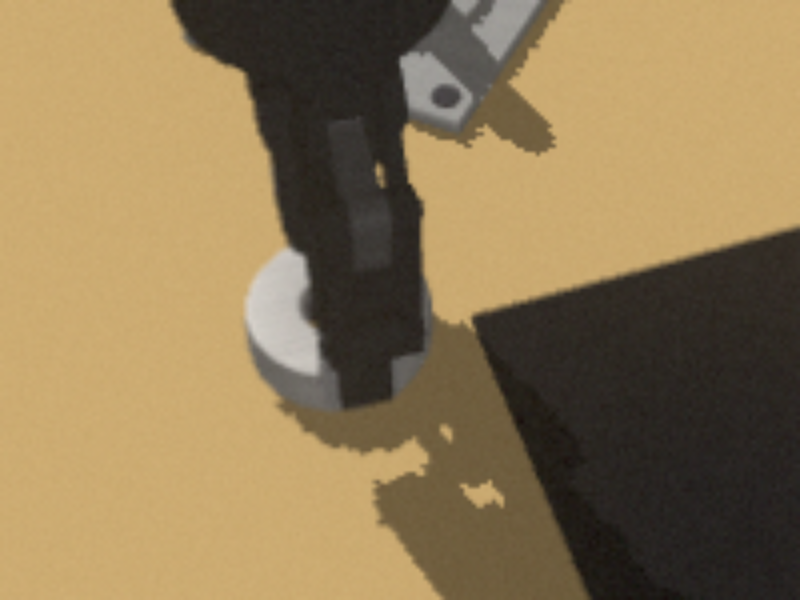

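The near fingertip bottom is at about (292,421). It hides the near side of the collar, and it is clear of the mat corner.

Run:
```python
from h import *
S=np.load('pics/s1.npz')
for r in(.034,.041,.048):
    for z in(.0,.01,.02): 
        p=[.4164-.292*r,-.1424-.956*r,z]; print(r,z,proj(S,p)[0].round(1))
```

```text
0.034 0.0 [290.9 427.1]
0.034 0.01 [290.5 421.6]
0.034 0.02 [290.2 416. ]
0.041 0.0 [292.2 432. ]
0.041 0.01 [291.8 426.5]
0.041 0.02 [291.5 420.9]
0.048 0.0 [293.5 437. ]
0.048 0.01 [293.2 431.5]
0.048 0.02 [292.8 425.9]
```

Call:
{"name": "arm_command", "arguments": {
  "series": ".2 0 0 .015 0;.2 0 0 .015 0;.2 0 0 0 0;1 0 0 0 0;1 0 0 0 0;1 0 0 0 0;1 0 0 0 0;1 0 0 0 0;1 0 0 0 0;1 0 0 0 0",
  "newtons": 40
}}

```text
clock: 5.15
position: [0.4164, -0.1422, 0.0182]
ee_rot: [0.989, -0.148, 0.0, 0.0]
ft_force: [-1.8, 1.1, 5.0]
grip_width: 0.629
grasp_force: 42.2
```

Call:
{"name": "arm_command", "arguments": {
  "series": "1 0 0 -.02 0;1 0 0 -.04 0;1 0 0 -.06 0;1 0 0 -.06 0;1 0 0 -.06 0;1 0 0 -.02 0;1 0 0 0 0;1 0 0 0 0;1 0 0 0 0;1 0 0 0 0"
}}

```text
clock: 6.4
position: [0.4161, -0.1422, 0.1214]
ee_rot: [0.989, -0.147, -0.0, -0.0]
ft_force: [0.3, -0.1, -0.9]
grip_width: 0.629
grasp_force: 42.4
```

Run:
```python
from h import *
o=manip.get_obs();print(o['position'],o['grip_width'],o['grasp_force'])
go([.5084,-.0139,.122])
for n in('top','side'):
    c=viewer.camera(n);save(n+'2',c);p=proj(c,[.4163,-.1418,.11])[0].astype(int);print(n,p)
    t=cv2.cvtColor(c['pixels'],cv2.COLOR_RGB2BGR)[p[1]-50:p[1]+50,p[0]-66:p[0]+67];t=cv2.resize(np.minimum(t*1.5,255).astype(np.uint8),(400,300),interpolation=cv2.INTER_CUBIC)
    L=t if n=='top' else np.hstack([L,t])
cv2.imwrite('pics/c2.png',L)
```

```text
[ 0.41611921 -0.14216599  0.12144245] 0.6288991097746273 42.43399193510413
heading -16.96 shift/0.4 [ 0.1271 -0.374  -0.0014] spin None
top [430 328]
side [279 337]
```

View pics/c2.png

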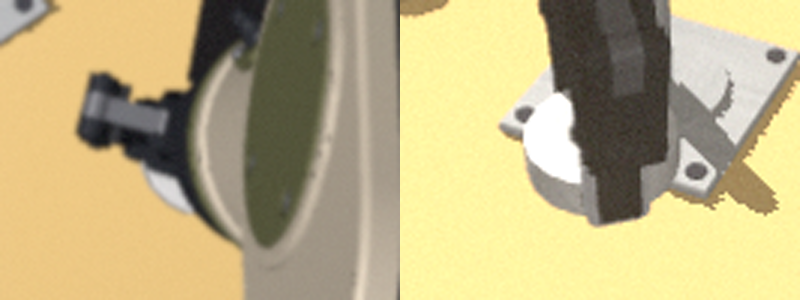

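The collar hangs level between the pads, spanning about (255..306, 340) in the side view. Next I move it over the rod.

Call:
{"name": "arm_command", "arguments": {
  "series": "1 .016 -.047 0 0;1 .0265 -.078 0 0;1 .0265 -.078 0 0;1 .0265 -.078 0 0;1 .021 -.062 0 0;1 .0105 -.031 0 0;1 0 0 0 0;1 0 0 0 0;1 0 0 0 0;1 0 0 0 0"
}}

```text
clock: 7.75
position: [0.5084, -0.0147, 0.122]
ee_rot: [0.989, -0.148, 0.0, 0.0]
ft_force: [0.0, 0.5, -1.0]
grip_width: 0.623
grasp_force: 42.4
```

Run:
```python
from h import *
go([.5084,-.0139,.028])
c=viewer.camera('side');save('side3',c);p=proj(c,[.508,-.014,.10])[0].astype(int);print(p)
t=cv2.cvtColor(c['pixels'],cv2.COLOR_RGB2BGR)[p[1]-40:p[1]+60,p[0]-66:p[0]+67];cv2.imwrite('pics/c3.png',cv2.resize(np.minimum(t*1.5,255).astype(np.uint8),(798,600),interpolation=cv2.INTER_CUBIC))
```

```text
heading -17.02 shift/0.4 [-0.0006 -0.0018  0.2349] spin None
[295 262]
```

View pics/c3.png

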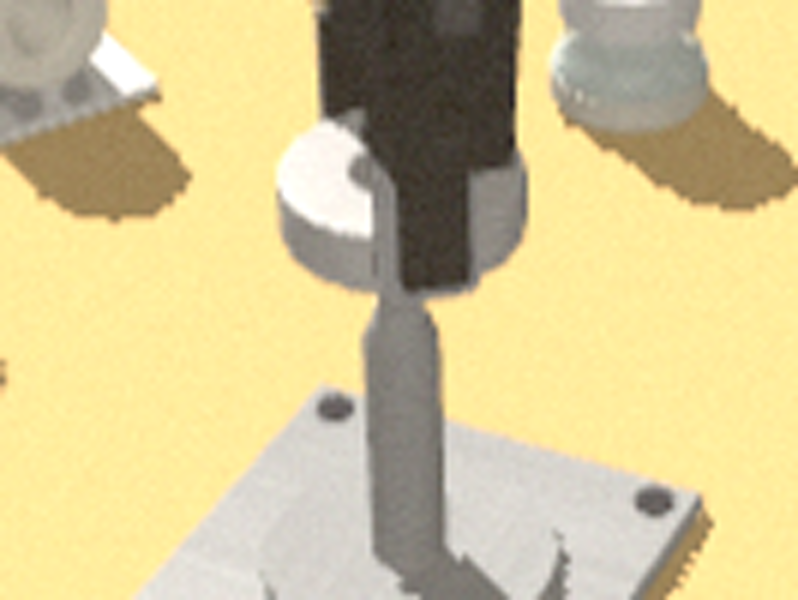

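Collar and rod columns agree (402 against 403 in the crop), so I lower it.

Call:
{"name": "arm_command", "arguments": {
  "series": "1 0 -.0018 .02 0;1 0 0 .02 0;1 0 0 .025 0;1 0 0 .025 0;1 0 0 .025 0;1 0 0 .025 0;1 0 0 .025 0;1 0 0 .025 0;1 0 0 .02 0;1 0 0 .01 0"
}}

```text
clock: 9.05
position: [0.5087, -0.0133, 0.0334]
ee_rot: [0.989, -0.148, -0.0, 0.0]
ft_force: [-1.4, -1.1, -0.4]
grip_width: 0.625
grasp_force: 42.5
```

Call:
{"name": "arm_command", "arguments": {
  "series": "1 0 0 .005 0;1 0 0 .004 0;1 0 0 .003 0;1 0 0 .002 0;1 0 0 .001 0;1 0 0 .001 0;1 0 0 0 0;1 0 0 0 0;1 0 0 0 0;1 0 0 0 0"
}}

```text
clock: 10.3
position: [0.5089, -0.0135, 0.0295]
ee_rot: [0.989, -0.148, 0.0, 0.001]
ft_force: [-15.0, -1.5, 29.6]
grip_width: 0.624
grasp_force: 42.9
```

Call:
{"name": "arm_command", "arguments": {
  "series": "1 0 0 -.001 0;1 0 0 -.001 0;.3 0 0 0 0;.2 0 0 0 0;.1 0 0 0 0;0 0 0 0 0;0 0 0 0 0;0 0 0 0 0;0 0 0 -.03 0;0 0 0 -.05 0"
}}

```text
clock: 11.55
position: [0.5089, -0.0131, 0.0609]
ee_rot: [0.989, -0.147, -0.0, -0.0]
ft_force: [0.1, 0.3, 0.2]
grip_width: 1.001
grasp_force: 0.0
```

Call:
{"name": "arm_command", "arguments": {
  "series": "0 0 0 -.08 0;0 0 0 -.12 0;0 0 0 -.14 0;0 0 0 -.05 0;0 0 0 0 -.0585;0 0 0 0 -.0585;0 0 0 0 -.0585;0 0 0 0 -.0585;0 0 0 0 -.0585;0 0 0 0 -.0585"
}}

```text
clock: 12.8
position: [0.5091, -0.013, 0.217]
ee_rot: [0.918, 0.395, 0.001, 0.0]
ft_force: [-0.8, 0.1, -0.1]
grip_width: 1.0
grasp_force: 0.0
```

Run:
```python
from h import *
go([.52,.24,.20],90)
c=viewer.camera('side');save('side4',c);p=proj(c,[.508,-.014,.03])[0].astype(int);print(p)
t=cv2.cvtColor(c['pixels'],cv2.COLOR_RGB2BGR)[p[1]-50:p[1]+50,p[0]-66:p[0]+67];t1=cv2.resize(np.minimum(t*1.5,255).astype(np.uint8),(400,300),interpolation=cv2.INTER_CUBIC)
t=cv2.cvtColor(c['pixels'],cv2.COLOR_RGB2BGR)[190:250,190:270];t2=cv2.resize(np.minimum(t*1.3,255).astype(np.uint8),(400,300),interpolation=cv2.INTER_CUBIC)
cv2.imwrite('pics/c4.png',np.hstack([t1,t2]))
```

```text
heading 46.58 shift/0.4 [ 0.4783 -0.415   0.0426] spin -0.2412
[296 302]
```

View pics/c4.png

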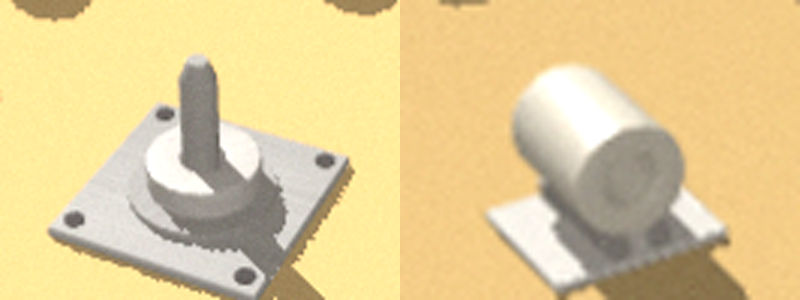

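The collar sits flat on the boss around the rod. The cartridge is still in its cradle, with its near end at crop (632,180).

Run:
```python
from h import *
T=np.load('pics/top0.npz');S=np.load('pics/side0.npz')
g=cv2.cvtColor(T['pixels'],cv2.COLOR_RGB2HSV)
for x in(128,130,132,140,145,150,155,160):
    col=g[244:286,x].astype(int); s=cv2.GaussianBlur(col[:,1].astype(np.float32).reshape(-1,1),(1,3),0).ravel()
    print(x,'sat',' '.join(map(str,col[:12,1])),'..',' '.join(map(str,col[28:,1])))
for y in(258,262,266,270): print(y,g[y,118:130,1],g[y,158:176,2])
for z in(.034,.056): print(z,plane(T,[(124.5,264.5),(164,264),(150,249.5),(150,279)],z).round(4).tolist())
# side: near-end face outline
gs=cv2.cvtColor(S['pixels'],cv2.COLOR_RGB2GRAY)
P=[((632-400)/5+190-.4,180/5+190-.4)]; print('near face centre side',P,plane(S,P,.034))
```

```text
128 sat 113 114 111 111 112 112 109 93 63 36 28 22 .. 23 25 26 32 40 51 69 90 106 112 111 112 113 112
130 sat 111 111 112 113 112 113 102 70 33 21 21 20 .. 23 22 23 22 22 21 27 47 88 107 110 114 112 111
132 sat 113 111 110 111 111 109 98 65 30 21 21 22 .. 20 21 21 22 22 23 21 38 81 106 111 111 113 111
140 sat 104 62 16 5 5 3 7 16 22 24 21 20 .. 20 22 20 24 20 22 19 14 8 6 3 5 5 3
145 sat 98 51 11 2 5 7 10 19 20 22 21 22 .. 22 21 21 23 20 20 19 11 7 6 6 3 3 3
150 sat 87 39 11 5 3 5 12 21 21 20 21 20 .. 22 21 22 21 22 20 17 10 3 3 3 2 3 3
155 sat 62 16 5 5 6 5 14 19 21 20 21 22 .. 22 19 22 21 21 18 18 11 4 3 3 3 5 3
160 sat 53 13 3 3 3 8 15 21 23 22 21 22 .. 22 21 20 19 19 21 16 6 2 4 2 2 2 2
258 [112 111 110 112 112 110 105  80  40  25  22  23] [164 164 165 164 165 158 138  98  76  77  82  79  71  66  63  65  76  83]
262 [113 112 112 111 110 112  89  49  29  21  21  22] [172 172 171 173 171 165 142 100  81  91  96  93  84  71  63  62  73  82]
266 [111 113 111 112 111 112  94  57  32  21  21  21] [172 171 171 170 170 167 149 110  81  86  94  93  84  71  68  72  82  83]
270 [111 112 112 113 112 111 107  83  42  25  22  20] [161 160 160 160 160 159 151 127  88  71  71  73  69  66  59  57  68  80]
0.034 [[0.5208, 0.2903, 0.034], [0.5204, 0.2316, 0.034], [0.5425, 0.253, 0.034], [0.4985, 0.2518, 0.034]]
0.056 [[0.5179, 0.2829, 0.056], [0.5174, 0.2258, 0.056], [0.539, 0.2466, 0.056], [0.4962, 0.2454, 0.056]]
near face centre side [(236.0, 225.6)] [[0.5212088  0.22880744 0.034     ]]
```

Call:
{"name": "arm_command", "arguments": {
  "series": "0 0 0 0 -.0507;0 0 0 0 -.0507;0 0 0 0 -.0507;0 0 0 0 -.0507;0 0 0 0 -.0507;0 .1 0 0 0;0 .14 0 0 0;0 .14 0 0 0;0 .14 0 0 0;0 .12 0 0 0"
}}

```text
clock: 14.1
position: [0.5004, 0.2449, 0.217]
ee_rot: [0.697, 0.717, 0.001, 0.0]
ft_force: [0.3, -0.4, -0.3]
grip_width: 1.003
grasp_force: 0.0
```

Run:
```python
from h import *
go([.5206,.255,.034],92.2)
```

```text
heading 91.69 shift/0.4 [0.0238 0.0513 0.4576] spin -0.0028
```

Call:
{"name": "arm_command", "arguments": {
  "series": "0 .0238 .0513 0 -.0028;0 0 0 .1 0;0 0 0 .12 0;0 0 0 .12 0;0 0 0 .08 0;0 0 0 .0376 0;0 0 0 0 0;0 0 0 0 0;.3 0 0 0 0;.3 0 0 0 0"
}}

```text
clock: 15.35
position: [0.5212, 0.2528, 0.034]
ee_rot: [0.693, 0.721, 0.0, 0.0]
ft_force: [-1.0, -0.5, -0.9]
grip_width: 0.7
grasp_force: 0.0
```

Run:
```python
from h import *
go([.5206,.255,.034],92.2); o=manip.get_obs();print(o['position'],o['ft_force'],o['grip_width'])
```

```text
heading 92.33 shift/0.4 [ 0.0056 -0.0013  0.    ] spin 0.0007
[0.52122094 0.25277524 0.03400236] [-1.0101976  -0.49304077 -0.87427772] 0.7000915487972492
```

Call:
{"name": "arm_command", "arguments": {
  "series": ".3 .0056 -.0013 0 0;1 0 0 0 0;1 0 0 0 0;1 0 0 0 0;1 0 0 0 0;1 0 0 0 0;1 0 0 -.02 0;1 0 0 -.06 0;1 0 0 -.12 0;1 0 0 -.12 0",
  "newtons": 25
}}

```text
clock: 16.6
position: [0.52, 0.2546, 0.1626]
ee_rot: [0.692, 0.721, -0.0, -0.0]
ft_force: [0.5, -0.6, -1.2]
grip_width: 0.495
grasp_force: 26.0
```

Run:
```python
from h import *
o=manip.get_obs();print(o['position'],o['grip_width'],o['grasp_force']); go([.508,-.0139-.025,.125],90)
```

```text
[0.51999077 0.25458803 0.16264368] 0.49486548604567904 26.00107542006299
heading 92.34 shift/0.4 [-0.7319 -0.06    0.0941] spin 0.013
```

Call:
{"name": "arm_command", "arguments": {
  "series": "1 -.08 -.007 0 .0;1 -.13 -.0105 0 0;1 -.13 -.0105 0 0;1 -.13 -.0105 0 0;1 -.13 -.0105 0 0;1 -.09 -.007 0 0;1 -.042 -.003 .02 0;1 0 0 .05 0;1 0 0 .05 0;1 0 0 0 0"
}}

```text
clock: 17.85
position: [0.5075, -0.0375, 0.1116]
ee_rot: [0.692, 0.722, -0.001, -0.001]
ft_force: [-0.1, -0.2, -1.9]
grip_width: 0.494
grasp_force: 26.0
```

Run:
```python
from h import *
go([.508,-.0139-.025,.112])
c=viewer.camera('side');save('side5',c);p=proj(c,[.508,-.03,.09])[0].astype(int);print(p)
t=cv2.cvtColor(c['pixels'],cv2.COLOR_RGB2BGR)[p[1]-60:p[1]+60,p[0]-80:p[0]+80];cv2.imwrite('pics/c5.png',cv2.resize(np.minimum(t*1.4,255).astype(np.uint8),(640,480),interpolation=cv2.INTER_CUBIC))
```

```text
heading 92.44 shift/0.4 [-0.0034  0.0012 -0.0011] spin None
[301 274]
```

View pics/c5.png

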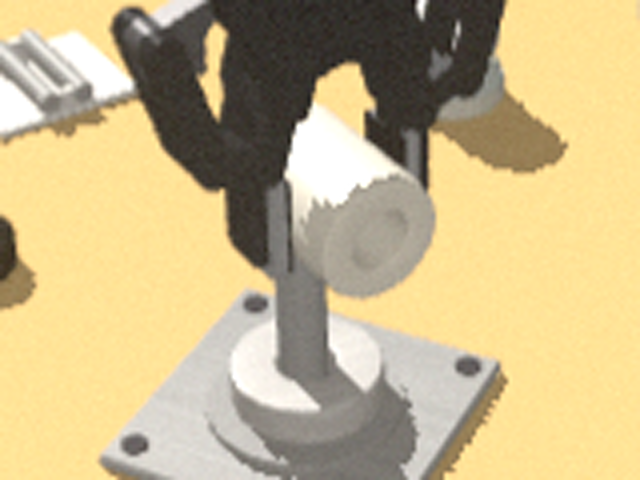

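The cartridge is level in the grip, with its +y end above the rod tip and its free end near crop (385,240). Pressing it down on the tip will tilt it.

Call:
{"name": "arm_command", "arguments": {
  "series": "1 -.0015 0 .006 0;1 -.0015 0 .006 0;1 -.001 0 .005 0;1 -.001 0 .005 0;1 -.001 0 .005 0;1 0 0 .005 0;1 0 0 .005 0;1 0 0 .0045 0;1 0 0 0 0;1 0 0 0 0"
}}

```text
clock: 19.15
position: [0.5093, -0.0435, 0.0979]
ee_rot: [0.693, 0.721, -0.001, 0.002]
ft_force: [-4.9, -9.0, 13.9]
grip_width: 0.496
grasp_force: 29.8
```

Call:
{"name": "arm_command", "arguments": {
  "series": "1 .003 0 .005 0;1 .002 0 .005 0;1 .001 0 .005 0;1 0 0 .005 0;1 0 0 .005 0;1 0 0 0 0;1 0 0 0 0;1 0 0 0 0;1 0 0 0 0;1 0 0 0 0"
}}

```text
clock: 20.4
position: [0.5094, -0.0432, 0.0883]
ee_rot: [0.694, 0.72, -0.002, 0.003]
ft_force: [-6.0, -15.7, 17.3]
grip_width: 0.5
grasp_force: 36.0
```

Run:
```python
from h import *
c=viewer.camera('side');save('side6',c)
t=cv2.cvtColor(c['pixels'],cv2.COLOR_RGB2BGR)[214:334,221:381];cv2.imwrite('pics/c6.png',cv2.resize(np.minimum(t*1.4,255).astype(np.uint8),(640,480),interpolation=cv2.INTER_CUBIC))
```

```text
(no output)
```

View pics/c6.png

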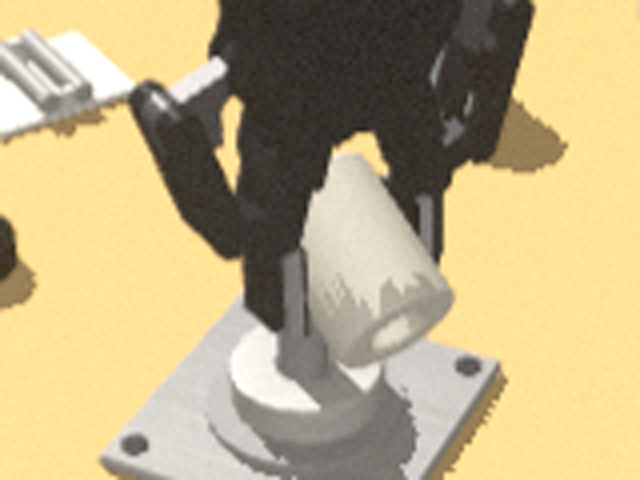

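The cartridge is now tilted about 40 degrees, with its lower end near crop (400,330). I press a little further.

Call:
{"name": "arm_command", "arguments": {
  "series": "1 .002 0 .005 0;1 .002 0 .005 0;1 .002 0 .005 0;1 .001 0 .004 0;1 0 0 0 0;1 0 0 0 0;1 0 0 0 0;1 0 0 0 0;1 0 0 0 0;1 0 0 0 0"
}}

```text
clock: 21.7
position: [0.5093, -0.0415, 0.0806]
ee_rot: [0.694, 0.72, -0.002, 0.003]
ft_force: [-5.9, -20.2, 18.3]
grip_width: 0.498
grasp_force: 38.7
```

Call:
{"name": "arm_command", "arguments": {
  "series": "1 -.02 0 -.01 0;1 -.06 0 -.04 0;1 -.1 0 -.05 0;1 -.1 0 0 0;1 -.1 0 0 0;1 -.06 0 0 0;1 0 0 0 0;1 0 0 0 0;1 0 0 0 0;1 0 0 0 0"
}}

```text
clock: 22.95
position: [0.5158, -0.2109, 0.1191]
ee_rot: [0.692, 0.722, 0.0, 0.0]
ft_force: [0.4, 0.2, -1.1]
grip_width: 0.498
grasp_force: 36.8
```

Run:
```python
from h import *
go([.501,-.235,.05])
c=viewer.camera('side');save('side7',c);o=manip.get_obs();print(o['position']);p=proj(c,o['position'])[0].astype(int);print(p)
t=cv2.cvtColor(c['pixels'],cv2.COLOR_RGB2BGR)[p[1]-60:p[1]+60,p[0]-80:p[0]+80];cv2.imwrite('pics/c7.png',cv2.resize(np.minimum(t*1.4,255).astype(np.uint8),(640,480),interpolation=cv2.INTER_CUBIC))
```

```text
heading 92.42 shift/0.4 [-0.0587 -0.0395  0.1729] spin None
[ 0.51579932 -0.21108454  0.11917472]
[393 334]
```

View pics/c7.png

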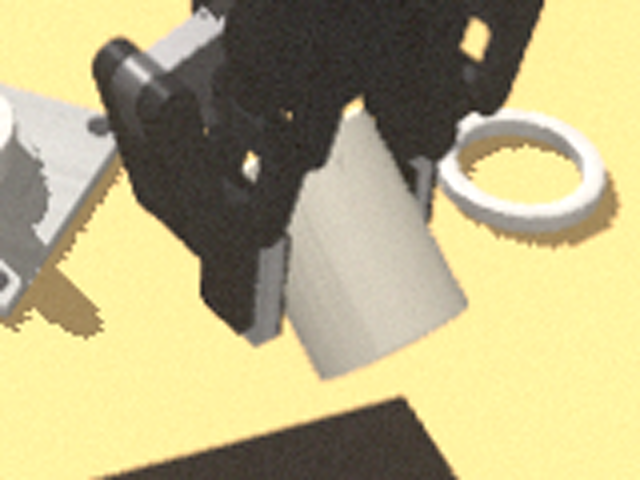

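I have now viewed 11 pictures, one over the limit of 10, so I will use numbers only from here. The last view shows the cartridge about 60 degrees over, lower end down, above the mat's near edge.

Call:
{"name": "arm_command", "arguments": {
  "series": "1 -.02 -.02 .03 0;1 -.015 -.02 .05 0;1 0 0 .05 0;1 0 0 .035 0;1 0 0 .015 0;1 0 0 .007 0;1 0 0 .006 0;1 0 0 .004 0;1 0 0 0 0;1 0 0 0 0"
}}

```text
clock: 24.25
position: [0.5004, -0.2264, 0.0405]
ee_rot: [0.693, 0.721, 0.0, 0.0]
ft_force: [0.0, -0.5, -1.2]
grip_width: 0.493
grasp_force: 36.7
```

Call:
{"name": "arm_command", "arguments": {
  "series": "1 0 0 .005 0;1 -.006 0 .001 0;1 -.006 0 .001 0;1 -.006 0 .002 0;1 -.006 0 .002 0;1 -.006 0 .003 0;1 -.006 0 .003 0;1 -.005 0 .003 0;1 -.005 0 .003 0;1 0 0 0 0"
}}

```text
clock: 25.5
position: [0.5019, -0.2438, 0.0321]
ee_rot: [0.692, 0.722, 0.001, 0.0]
ft_force: [-3.3, 5.1, 11.1]
grip_width: 0.495
grasp_force: 37.9
```

Call:
{"name": "arm_command", "arguments": {
  "series": "1 -.002 0 .003 0;1 0 0 .003 0;1 0 0 0 0;1 0 0 0 0;1 0 0 0 0;1 0 0 0 0;1 0 0 -.002 0;1 0 0 -.002 0;1 0 0 -.001 0;1 0 0 0 0"
}}

```text
clock: 26.75
position: [0.502, -0.244, 0.032]
ee_rot: [0.692, 0.722, 0.001, 0.0]
ft_force: [-3.9, 7.9, 15.0]
grip_width: 0.499
grasp_force: 38.2
```

Run:
```python
from h import *
c=viewer.camera('side');save('side8',c)
o=manip.get_obs();P=o['position'];print(P,o['ft_force'])
# side silhouette of cartridge: left/right edge per row, compared with a vertical line's image
g=cv2.cvtColor(c['pixels'],cv2.COLOR_RGB2HSV)
for z in(.0,.032,.061): print(z,proj(c,[P[0],P[1],z])[0].round(1))
v=proj(c,[P[0],P[1],.02])[0].astype(int)
for y in range(v[1]-20,v[1]+26,3):
    r=g[y,v[0]-45:v[0]+45]; i=np.where((r[:,2]>70)&(r[:,1]<60))[0]+v[0]-45
    print(y,i.min() if len(i) else '',i.max() if len(i) else '',len(i))
```

```text
[ 0.5019563  -0.24397432  0.03198269] [-4.58260684  7.23696654 15.33731252]
0.0 [393.6 432.5]
0.032 [396.  414.5]
0.061 [398.2 397. ]
401 377 422 25
404 379 421 28
407 391 421 31
410 390 420 31
413 389 421 33
416 388 423 36
419 386 425 39
422 382 426 44
425 381 428 47
428 381 429 49
431 380 431 51
434 380 430 49
437 379 427 46
440 379 423 37
443 392 418 27
446 394 412 19
```

Call:
{"name": "arm_command", "arguments": {
  "series": ".45 0 0 0 0;.42 0 0 0 0;.4 0 0 0 0;.35 0 0 0 0;.3 0 0 0 0;.3 0 0 0 0;.2 0 0 0 0;0 0 0 0 0;0 0 0 0 0;0 0 0 0 0"
}}

```text
clock: 28.05
position: [0.501, -0.2455, 0.0307]
ee_rot: [0.692, 0.721, -0.0, -0.0]
ft_force: [0.2, -0.1, 0.2]
grip_width: 1.0
grasp_force: 0.0
```

Call:
{"name": "arm_command", "arguments": {
  "series": "0 0 0 -.02 0;0 0 0 -.05 0;0 0 0 -.1 0;0 0 0 -.12 0;0 0 0 -.12 0;0 .1 0 0 0;0 .12 0 0 0;0 .1 0 0 0;0 0 0 0 0;0 0 0 0 0"
}}

```text
clock: 29.3
position: [0.4959, -0.1181, 0.1957]
ee_rot: [0.693, 0.721, -0.0, 0.001]
ft_force: [0.4, -0.9, -0.7]
grip_width: 0.999
grasp_force: 0.0
```

Run:
```python
from h import *
from scipy.spatial import ConvexHull
a=np.linspace(0,2*np.pi,72)
for n,bx in(('top',(420,225,540,330)),('side',(330,350,470,478))):
    c=viewer.camera(n);save(n+'9',c); g=cv2.cvtColor(c['pixels'],cv2.COLOR_RGB2HSV)
    x0,y0,x1,y1=bx; r=g[y0:y1,x0:x1]; m=((r[...,2]>60)&(r[...,1]<60)).astype(np.uint8)*255
    k,lab,st,ce=cv2.connectedComponentsWithStats(m)
    for j in np.argsort(-st[1:,4])[:3]+1: print(n,'bbox',st[j,:4]+[x0,y0,0,0],'area',st[j,4],'centroid',ce[j].round(1)+[x0,y0])
    p=[.502,-.244]
    pts=np.vstack([proj(c,np.c_[p[0]+.022*np.cos(a),p[1]+.022*np.sin(a),0*a+z]) for z in(.003,.061)])
    h=cv2.convexHull(pts.astype(np.float32));M=cv2.moments(h); print('pred upright bbox',pts.min(0).round(1),(pts.max(0)-pts.min(0)).round(1),'area',M['m00'],'cen',M['m10']/M['m00'],M['m01']/M['m00'])
    # bright top face
    for th in(130,150): 
        q=[x for x in cv2.findContours(((r[...,2]>th)&(r[...,1]<60)).astype(np.uint8),cv2.RETR_EXTERNAL,cv2.CHAIN_APPROX_NONE)[0] if len(x)>20]
        for x in q: e=cv2.fitEllipse(x); print(n,th,len(x),np.add(e[0],[x0,y0]).round(1),np.round(e[1],1),plane(c,[np.add(e[0],[x0,y0])],.061)[0].round(4))
    top=proj(c,np.c_[p[0]+.022*np.cos(a),p[1]+.022*np.sin(a),0*a+.061]);e=cv2.fitEllipse(top.astype(np.float32));print('pred top ell',np.round(e[0],1),np.round(e[1],1))
print(manip.get_obs()['position'])
```

```text
top bbox [420 225 120 105] area 10799 centroid [486.4 275.8]
top bbox [420 297   2   6] area 8 centroid [420.2 299.2]
top bbox [444 230   3   3] area 6 centroid [444.8 231.2]
pred upright bbox [465.5 251.9] [41.2 34.1] area 1060.178682523081 cen 486.2621127055928 269.1493582174625
top 130 39 [427.2 258. ] [ 5.3 22.1] [ 0.5171 -0.1521  0.061 ]
top 130 304 [515.5 290. ] [ 55.8 124.3] [ 0.4683 -0.276   0.061 ]
top 130 181 [474.  266.8] [10.  73.8] [ 0.5029 -0.2188  0.061 ]
top 150 68 [476.5 255. ] [0. 1.] [ 0.5199 -0.2236  0.061 ]
pred top ell [491.5 267.1] [29.7 31.3]
side bbox [360 377  63  64] area 2402 centroid [391.3 408. ]
pred upright bbox [374.5 381.3] [44.6 66.2] area 2396.2951622875407 cen 396.2106606545279 414.0363971114568
side 130 134 [388.8 403. ] [39.3 57.9] [ 0.4884 -0.2449  0.061 ]
side 150 123 [389.3 401.8] [36.  56.6] [ 0.4898 -0.2439  0.061 ]
pred top ell [398.3 397.5] [31.8 41.8]
[ 0.49582489 -0.11875173  0.19513204]
```

Run:
```python
from h import *
c=np.load('pics/side9.npz');g=cv2.cvtColor(c['pixels'],cv2.COLOR_RGB2HSV)
for y in range(366,452,3): print(y,''.join(('%x'%(v>>4)) if s<60 else '.' for s,v in zip(g[y,345:440:2,1],g[y,345:440:2,2])))
```

```text
366 ................................................
369 ................................................
372 ................................................
375 .................................3..............
378 .................ddcbb......3...................
381 ...............ddddddcb8.....3..................
384 .............ddddddddccba5.3...333.3............
387 ...........9ccdddddddddccb8..3.3..3.............
390 ........33bbccddddddddddccbb633.33..............
393 .....3.338abbcccdddddddddcccb933.33.............
396 .......349aabbccccdddddddddccba63....33..3......
399 3....3..5899abbbcccdddddddddcccba3.3.33.3.3.....
402 ......3.47889aabbcccdddddddddcccba7..3..........
405 ..3....3.67789aabbccccddddddddccccb94...........
408 33...33233577899abbbcccddddddddccccba7...3..3...
411 .......3...367899aabbccccdddddddca87776.........
414 ....3.2.3....67789aabbbccdddddca8777777......3..
417 332.33.3223...46789aaabccccdda7777677763....3...
420 .2....3..2.22.2367889aabbccc87777777775....3..33
423 ..3..3.2.2.222...57789aabbb877777778753..2.2333.
426 ....3.2.2.3333...236789aaa87777778875.232.33....
429 ..2...2.2223222..2226789977767777774...23.233333
432 .33...232322.22222.2237787776777762.......3.2...
435 3...22....2.3222222.22.6777777773..2......222.33
438 .......3222222.2222222.257777522....2.2.....223.
441 .3..2.2.22.22.2222222222....2..2.222..222......2
444 ...33.22222222222222222.222.22.2.22.............
447 ..3..233...22223222222222.1.12.22.2......2......
450 22...222.2222222222.222.2.2..12....22...........
```

The mask shows the cartridge is lying on its side on the mat, so it did not come upright. I measure it from this side image before regrasping.

Run:
```python
from h import *
from scipy.optimize import least_squares
c=np.load('pics/side9.npz');g=cv2.cvtColor(c['pixels'],cv2.COLOR_RGB2HSV)
r=g[350:460,330:450]; m=((r[...,2]>72)&(r[...,1]<60)).astype(np.uint8)
k,lab,st,ce=cv2.connectedComponentsWithStats(m); j=1+np.argmax(st[1:,4]); m=(lab==j)
print(st[j])
v=r[...,2].astype(int); X,Y=np.meshgrid(np.arange(330,450),np.arange(350,460))
# near end face: dark part right of the brightness step
f=np.zeros_like(m)
for y in range(408,441):
    row=v[y-350]; xs=np.where(m[y-350])[0]
    if len(xs)<3: continue
    b=xs[np.argmax(row[xs])]; 
    st_=[x for x in xs if x>b and row[x]<136]; 
    f[y-350,[x for x in st_]]=1
q=max(cv2.findContours(f.astype(np.uint8),cv2.RETR_EXTERNAL,cv2.CHAIN_APPROX_NONE)[0],key=len)
e=cv2.fitEllipse(cv2.convexHull(q)); n=np.add(e[0],[330,350]); print('near face',n,e[1],e[2]); N=plane(c,[n],.025)[0]; print(N)
# limbs: left & right silhouette lines -> mid ray direction
L=[];R=[]
for y in range(402,426): xs=np.where(m[y-350])[0]; L.append((xs.min()+330,y))
for y in range(385,408): xs=np.where(m[y-350])[0]; R.append((xs.max()+331,y))
def pl(pts): # plane through camera and image line -> normal
    l=cv2.fitLine(np.array(pts,np.float32),cv2.DIST_HUBER,0,.01,.01).ravel(); o,d=ray(c,[l[2:]-15*l[:2],l[2:]+15*l[:2]]); w=np.cross(d[0],d[1]); return o,w/np.linalg.norm(w)
o,a=pl(L);_,b=pl(R); ax=np.cross(a,b); ax/=np.linalg.norm(ax); ax*=np.sign(ax[1]); print('axis dir',ax.round(3),'heading',np.degrees(np.arctan2(ax[1],ax[0])))
if a@ (N-o)<0:a=-a
if b@ (N-o)<0:b=-b
# axis point with distance 22 mm from both planes, at y of N
A=np.array([a,b,[0,1,0]]); p=np.linalg.solve(A,[.022+a@o,.022+b@o,N[1]]);print('axis pt',p)
```

```text
[  31   27   62   63 2367]
near face [407.97476196 424.477005  ] (16.22391128540039, 39.20453643798828) 44.14306640625
[ 0.50848079 -0.25767624  0.025     ]
axis dir [-0.124  0.976  0.182] heading 97.22092057713694
axis pt [ 0.50669656 -0.25767624  0.02795997]
```

Run:
```python
from h import *
c=np.load('pics/side9.npz');a=np.linspace(0,2*np.pi,72)
for x,y,h in((.5055,-.229,95),(.504,-.229,99)):
    h=np.radians(h);d=np.array([np.cos(h),np.sin(h),0]);s=np.array([-d[1],d[0],0]);C=np.array([x,y,.025])
    P=np.vstack([proj(c,C+k*.029*d+.022*(np.cos(a)[:,None]*s+np.sin(a)[:,None]*[0,0,1])) for k in(-1,1)])
    hu=cv2.convexHull(P.astype(np.float32));M=cv2.moments(hu);print(P.min(0),P.max(0)-P.min(0),M['m00'],M['m10']/M['m00'],M['m01']/M['m00'],'near',P[:72].mean(0))
print('obs 361 377 62 63 area 2367 cen 391.3 408')
go([.5055,-.229,.08],95)
```

```text
[358.14556182 376.7768726 ] [63.78697938 64.13295131] 2391.0261478680186 389.8901833888767 408.4898573185366 near [407.45522065 424.8777436 ]
[356.67902875 377.69219818] [64.42608463 63.44711463] 2385.2570007229224 388.7811642495842 408.9918781100972 near [407.68100808 424.54516345]
obs 361 377 62 63 area 2367 cen 391.3 408
heading 92.25 shift/0.4 [-0.2764  0.0133  0.2878] spin -0.0153
```

Call:
{"name": "arm_command", "arguments": {
  "series": "0 -.1 .016 .05 0;0 -.1 0 .08 0;0 -.07 0 .1 0;0 0 0 .1 0;0 0 0 .06 0;0 0 0 .03 0;.2 0 0 0 0;.3 0 0 0 0;.3 0 0 0 0;.3 0 0 0 0"
}}

```text
clock: 30.65
position: [0.5069, -0.2255, 0.0273]
ee_rot: [0.693, 0.721, 0.0, 0.001]
ft_force: [0.3, -0.5, -0.6]
grip_width: 0.705
grasp_force: 0.0
```

Call:
{"name": "arm_command", "arguments": {
  "series": "1 0 0 0 0;1 0 0 0 0;1 0 0 0 0;1 0 0 0 0;1 0 0 0 0;1 0 0 -.02 0;1 0 0 -.06 0;1 0 0 -.12 0;1 0 0 -.1 0;1 .06 0 -.04 0",
  "newtons": 20
}}

```text
clock: 31.9
position: [0.5063, -0.2028, 0.1653]
ee_rot: [0.694, 0.72, 0.0, 0.002]
ft_force: [0.9, 1.4, -2.4]
grip_width: 0.512
grasp_force: 21.0
```

Run:
```python
from h import *
go([.5084,-.0139-.025,.112])
o=manip.get_obs();print(o['position'],o['grip_width'],o['grasp_force'],o['ft_force'])
```

```text
heading 92.18 shift/0.4 [0.4094 0.021  0.1332] spin None
[ 0.50625062 -0.20284268  0.16527711] 0.5122139049879412 20.96754178404808 [ 0.88117864  1.37574692 -2.44855487]
```

Call:
{"name": "arm_command", "arguments": {
  "series": "1 .06 .006 .02 0;1 .1 .005 .02 0;1 .1 .005 .02 0;1 .09 .005 .02 0;1 .05 0 .02 0;1 .015 0 .02 0;1 0 0 .013 0;1 0 0 .005 0;1 0 0 .005 0;1 0 0 .005 0"
}}

```text
clock: 33.15
position: [0.5076, -0.0379, 0.1045]
ee_rot: [0.694, 0.72, -0.001, 0.001]
ft_force: [-6.6, -6.9, 14.1]
grip_width: 0.517
grasp_force: 22.6
```

Call:
{"name": "arm_command", "arguments": {
  "series": "1 0 0 .006 0;1 0 0 .006 0;1 0 0 .006 0;1 0 0 .006 0;1 0 0 .006 0;1 0 0 .006 0;1 0 0 .006 0;1 0 0 .006 0;1 0 0 .006 0;1 0 0 0 0"
}}

```text
clock: 34.4
position: [0.5092, -0.0396, 0.0837]
ee_rot: [0.694, 0.72, -0.0, 0.003]
ft_force: [-1.3, -12.0, 13.5]
grip_width: 0.517
grasp_force: 25.9
```

Call:
{"name": "arm_command", "arguments": {
  "series": "1 -.003 0 .006 0;1 -.003 0 .006 0;1 -.003 0 .006 0;1 0 0 .006 0;1 0 0 .006 0;1 0 0 .006 0;1 0 0 .006 0;1 0 0 .006 0;1 0 0 .006 0;1 0 0 0 0"
}}

```text
clock: 35.65
position: [0.509, -0.0416, 0.0612]
ee_rot: [0.694, 0.72, 0.0, 0.002]
ft_force: [2.8, -6.8, 2.6]
grip_width: 0.508
grasp_force: 19.9
```

```bash
cat > tilt.py <<'E'
from h import *
import sys
c=viewer.camera('side');save(sys.argv[1],c);g=cv2.cvtColor(c['pixels'],cv2.COLOR_RGB2HSV);P=manip.get_obs()['position']
u=proj(c,P)[0].round().astype(int);print(P.round(4),u,'vertical px',(proj(c,P-[0,0,.029])-proj(c,P+[0,0,.029]))[0].round(1))
for y in range(u[1]-30,u[1]+42,3): print(y,''.join(('%x'%(v>>4)) if s<60 else '.' for s,v in zip(g[y,u[0]-50:u[0]+50:2,1],g[y,u[0]-50:u[0]+50:2,2])))
print('cols from',u[0]-50,'step 2')
E
python3 tilt.py s10
```

```text
[ 0.509  -0.0416  0.0612] [307 295] vertical px [ 0.9 33.6]
265 .3322.2.33..2.22.2222222.2.....2222..5422..2......
268 ..3....223..2.222222222........2....22...22.......
271 .......22....2222.22..2.........222222............
274 ....2..22....222222.2.2dddddedc8222.22............
277 ....3222222.22222222228b9999beed62222.............
280 ......222.2.2.222.2227778887cea672452.............
283 ......2..222332222239dcccdda777774352.............
286 ........2.222222222277777888877776352.............
289 ........2.2.2.2222237788888888777645..............
292 .........2222.2.22237888888888777745..............
295 .........83442.224557778888887777766..............
298 ........999962.224556778888888877765..............
301 ......a9999a832224555778888888887769999a..........
304 .....999999b92222355478888888888776899954479......
307 ....9999999cb622.355577888888887777799984587......
310 ..a999999997cba3235547778888888877769999997.......
313 .9999999999768bba55557778888888877769999975.......
316 999a999999995666788a7777888888877777999975........
319 9999a999899986666666677788888888877899975.........
322 99a9a99a9799995566666777888888887669997...........
325 4a99aa999967999655555555666665555599975...........
328 aaaa9999aa9956798855555555555555559975............
331 89999999a9999955555555555555555566975.............
334 .66679999999999999985555555555555555..............
cols from 257 step 2
```

The mask shows the cartridge standing upright in the grip: top face with bore at rows 274-284, near-vertical sides, bottom at about row 323. I carry it to the mat.

Call:
{"name": "arm_command", "arguments": {
  "series": "1 -.02 0 0 0;1 -.05 0 -.02 0;1 -.09 0 -.05 0;1 -.1 -.01 -.02 0;1 -.1 -.01 0 0;1 -.08 -.01 0 0;1 -.04 0 .04 0;1 0 0 .04 0;1 0 0 .02 0;1 0 0 0 0"
}}

```text
clock: 36.95
position: [0.5031, -0.2292, 0.0554]
ee_rot: [0.692, 0.722, 0.0, -0.001]
ft_force: [0.0, -0.6, -1.1]
grip_width: 0.509
grasp_force: 20.7
```

Call:
{"name": "arm_command", "arguments": {
  "series": "1 0 0 .01 0;1 0 0 .006 0;1 0 0 .005 0;1 0 0 .004 0;1 0 0 .004 0;1 0 0 .003 0;1 0 0 .003 0;1 0 0 .003 0;1 0 0 .002 0;1 0 0 0 0"
}}

```text
clock: 38.2
position: [0.5032, -0.231, 0.0403]
ee_rot: [0.692, 0.721, -0.0, 0.0]
ft_force: [-0.5, -0.1, -0.9]
grip_width: 0.51
grasp_force: 20.7
```

```bash
python3 tilt.py s11
```

```text
[ 0.5033 -0.231   0.0403] [390 401] vertical px [-4.  34.5]
371 35796576433332222222222222222...2.222222222.......
374 44568433334322322222222222.29ea52222222322........
377 3344334333332222232.22222222eeeeed22222222........
380 .33.3332.2233222232222222227befeee9422222.........
383 .233322.22233222222.22222238888eeee95542..........
386 ...3222222.22222c22222222278878eeea746632.........
389 ....2..22222222.bc22222225988eeee878664332........
392 ...23222222223322422222eeeeeeea7788876233.3.......
395 .33.2..22.2.23333222225dbeea778988887622.3.3......
398 3333..222222222222222388889999898888763332332.....
401 ...3.3.22222222222222788889998988888753333.2.3....
404 33...332.22222222222368888988999888874332...3.3...
407 ....33.322.2222222355788888998998888863...33333...
410 .3...32.32222222245647888888899988887632233.3.3...
413 .3332.323322222224564788899899998888872223.3.3.33.
416 .3.3.33.22322222245638888889899888888733223223.3.2
419 .333.3.3.3332222255658888889889988888742222323333.
422 .......322323.2225566888888899999888875.2.33.323.3
425 3...33...322322255567788888898998888875.22.2223.3.
428 ..3.3.33.3322223222777888889999998888742.......333
431 333..23.3.23232.2225878888889999988887..........33
434 3...3.33..3322223.226888888889999888621....2.2...2
437 33333.232.23.32222222278888899899863....2....2....
440 ....2.3.232222323222222.2556664322222.2...2.2.....
cols from 340 step 2
```

Call:
{"name": "arm_command", "arguments": {
  "series": "1 0 0 .002 0;1 0 0 .002 0;1 0 0 .002 0;1 0 0 .002 0;1 0 0 .002 0;1 0 0 .001 0;1 0 0 .001 0;1 0 0 .001 0;1 0 0 0 0;1 0 0 0 0"
}}

```text
clock: 39.5
position: [0.5043, -0.2323, 0.0368]
ee_rot: [0.693, 0.721, -0.0, 0.002]
ft_force: [-3.1, -2.0, 14.8]
grip_width: 0.508
grasp_force: 18.0
```

Call:
{"name": "arm_command", "arguments": {
  "series": "1 0 0 -.002 0;.46 0 0 0 0;.44 0 0 0 0;.42 0 0 0 0;.38 0 0 0 0;.32 0 0 0 0;.2 0 0 0 0;0 0 0 0 0;0 0 0 0 0;0 0 0 0 0"
}}

```text
clock: 40.75
position: [0.5032, -0.231, 0.0359]
ee_rot: [0.692, 0.721, -0.0, 0.0]
ft_force: [-0.7, -0.1, -0.3]
grip_width: 1.0
grasp_force: 0.0
```

```bash
python3 tilt.py s12
```

```text
[ 0.5032 -0.231   0.0359] [390 404] vertical px [-3.9 34.2]
374 4332333222322....3222222222222......2...2...46....
377 443222.222332......222222222...32223.2.2.22266....
380 333.22322232232.....2.2221222232233.222.....64....
383 32222222.3233222...222222222257523222.22...36.....
386 332222222..43233222222226deeeeeeeeeb32.222.47.....
389 .2.222222.3223322222224eeeeeeeeeeeeeee52...6......
392 .323222223.33232322226eeeeed99888beeeeeb2.26......
395 32.2.2223.23322222.22deeeea88888888deddec.32......
398 .2.222323323322222332feeee8888888879787774323.....
401 ..32.22333332222.3224deeeeb8888888777888873.2.....
404 33.22222223.2222.3225aeeeeec9888887777888533333...
407 32322.2..22.22323223798deee987787777887883223.3...
410 3..2.22222225333322289879de987778888888873333333..
413 .32.2222.246632222229978878b88888888888863..2333.3
416 3.....222356622222229988888888898888888852.3....23
419 3.3.2222235652333322a88888888888888888873233.2....
422 33.3.22223565222222498888888888888888887.23233....
425 ..3..22223565233.2259888888888888888888622323333..
428 3...332224564232232798878888888888888885332.32333.
431 ..3..332355532222225987888888888888888722223233323
434 .33...3..33.32.223328888888888888888886.2.23223323
437 3333.3333333222222227877888888888888885.....323333
440 33.....332.3233233222778888888888888872....2.322..
443 ..33.3.33332232322222247888888888888622.22.2.2.233
cols from 340 step 2
```

The cartridge stands upright on the mat, released. Its top face is centred near (401,398).

Run:
```python
from h import *
c=np.load('pics/s12.npz');print(plane(c,[(401.5,398.5)],.061))
a=np.linspace(0,2*np.pi,72)
for p in((.5045,-.232),(.505,-.24)):
    q=proj(c,np.c_[p[0]+.022*np.cos(a),p[1]+.022*np.sin(a),0*a+.061]);b=proj(c,np.c_[p[0]+.022*np.cos(a),p[1]+.022*np.sin(a),0*a+.003]);print(p,'top x',q[:,0].min(),q[:,0].max(),'y',q[:,1].min(),q[:,1].max(),'bottom',b.max(0),b.min(0))
g=cv2.cvtColor(c['pixels'],cv2.COLOR_RGB2HSV)
for y in(392,398,404,430): r=g[y]; i=[x for x in range(370,432) if r[x,1]<60 and r[x,2]>80]; print(y,i[0],i[-1])
for x in(398,402,406): r=g[:,x]; i=[y for y in range(376,456) if r[y,1]<60 and r[y,2]>80]; print(x,i[0],i[-1])
```

```text
[[ 0.50356194 -0.24748362  0.061     ]]
(0.5045, -0.232) top x 372.7625266260431 413.44994630370917 y 373.5855384789262 404.8262355633701 bottom [408.2373165  438.76471221] [369.9671159  407.39611319]
(0.505, -0.24) top x 377.59432548451383 418.7001466291369 y 377.9308606249625 409.7634197152188 bottom [413.11812906 443.69347491] [374.48167566 411.77871602]
392 382 426
398 381 421
404 380 422
430 378 417
398 384 448
402 383 447
406 384 447
```

Call:
{"name": "arm_command", "arguments": {
  "series": "0 -.02 0 -.01 0;0 -.0225 0 -.01 0;0 0 0 0 0;.3 0 0 0 0;.3 0 0 0 0;1 0 0 0 0;1 0 0 0 0;1 0 0 0 0;1 0 0 0 0;1 0 0 0 0",
  "newtons": 40
}}

```text
clock: 42.05
position: [0.5041, -0.2478, 0.0441]
ee_rot: [0.692, 0.722, 0.0, 0.0]
ft_force: [-1.3, 1.8, 4.7]
grip_width: 0.508
grasp_force: 41.0
```

Call:
{"name": "arm_command", "arguments": {
  "series": "1 0 0 -.02 0;1 0 0 -.05 0;1 0 0 -.08 0;1 0 0 -.08 0;1 0 0 -.04 0;1 .06 0 0 0;1 .12 0 0 0;1 .12 0 0 0;1 .12 0 0 0;1 .06 0 0 0"
}}

```text
clock: 43.3
position: [0.4949, -0.0522, 0.1513]
ee_rot: [0.691, 0.723, -0.0, -0.001]
ft_force: [0.6, -0.5, -1.8]
grip_width: 0.504
grasp_force: 40.8
```

```bash
python3 - <<'E'
from h import *
go([.5084,-.0139,.142]);o=manip.get_obs();print(o['position'],o['grip_width'])
E
python3 tilt.py s13
```

```text
heading 92.58 shift/0.4 [0.0941 0.0379 0.0232] spin None
[ 0.49493217 -0.05219398  0.15127937] 0.5037544114706672
[ 0.4949 -0.0497  0.1514] [299 245] vertical px [ 1.4 39.6]
215 22.22.22....22222.22222........22.22.222222222bb..
218 .222222.2...2.2222.2122.........2222.2.22.935bbc8.
221 ..2222.2.2.322222.22221.........222222.27bcbaa766.
224 ..2.2222.2.22.2222.22..........322.22.2.77777776..
227 ....2222.2232.2222223ccddddcdca4.2.34.2677777767..
230 c...2.22222223322.229dcb999addddd7..5426666666666.
233 cc....2..2222222.2.2c877777778ddcc525426766666666.
236 caa......222.2222223c877778779ddcc6.5426667666666.
239 7.......2.2222.22228dddbbbbcdddcb8625427666666666.
242 .............2222455bcccdccccb98766.5426677776....
245 ............2.222455577778777777776.54............
248 ..............222555577877787777766.57............
251 ..............222555477787777777776.57............
254 ..............2.2555477777787777766...............
257 .............222.455377887778777776...............
260 .................355377787877777766...............
263 ................3455377787787777766...............
266 ..................56777787787777766...............
269 ..................77777788877777766...............
272 ..................77777787777777766...............
275 ..................7777788788877776................
278 ...................77777878777778.................
281 .....................67878878.....................
284 .....................555555.......................
cols from 249 step 2
```

Call:
{"name": "arm_command", "arguments": {
  "series": "1 .03 .012 0 0;1 .03 .013 .01 0;1 .02 .013 .013 0;1 .009 0 0 0;1 0 0 0 0;1 0 0 0 0;1 0 0 0 0;1 0 0 0 0;1 0 0 0 0;1 0 0 0 0"
}}

```text
clock: 44.6
position: [0.5098, -0.02, 0.1427]
ee_rot: [0.693, 0.721, -0.0, 0.0]
ft_force: [-0.2, 0.2, -2.3]
grip_width: 0.504
grasp_force: 40.9
```

Run:
```python
from h import *
go([.5084,-.0139,.07]);P=manip.get_obs()['position'];print(P)
a=np.linspace(0,2*np.pi,90)
for n in('side','top'):
    c=viewer.camera(n);save(n+'14',c);g=cv2.cvtColor(c['pixels'],cv2.COLOR_RGB2HSV)
    if n=='side':
        for dx in(0,):
            for z in(P[2]-.041,P[2]+.017):
                q=proj(c,np.c_[P[0]+.022*np.cos(a),P[1]+.022*np.sin(a),0*a+z]);print('pred z',round(z,3),q.min(0).round(1),q.max(0).round(1))
        q=proj(c,[.5084,-.0139,.084])[0];print('rod tip pred',q)
        u=q.astype(int)
        for y in range(u[1]-60,u[1]+18,3): print(y,''.join(('%x'%(v>>4)) if s<60 else '.' for s,v in zip(g[y,u[0]-35:u[0]+35,1],g[y,u[0]-35:u[0]+35,2])))
        print('from',u[0]-35)
```

```text
heading 92.34 shift/0.4 [ 0.0154 -0.0029  0.1817] spin None
[ 0.50980352 -0.01999679  0.14267315]
pred z 0.102 [282.3 254. ] [315.  272.6]
pred z 0.16 [280.2 217.4] [314.5 234.7]
rod tip pred [295.92719568 271.82844421]
211 222.22.....2222222222222222.2222.................22222222222222222.37a
214 2222222...2.222.222222222222222..................522.22.22.2222229cbcc
217 22.22..22222.2.2.22222222.22....................2232.222.2222225acbbcc
220 22222.2222223222222222222224cdcddccccdccdcddcdcbba73...3455422379abccb
223 ..2222.2..2222.222222222223bcca987777777778bcedddcccb62225552.36666777
226 .2222222...222222222...2229cc66677777777877769ddddcccc5..5553247776777
229 ...3.2.2.2.22..2222222.228cccdbb9887777799bcddcccccc964.25553248666666
232 .............22.22222234542cdcdddddddcdcdcccccbb98776642.5553237776666
235 .............2..22..25555536777778888888778777777777665.25553.56766666
238 ...............22222.4555534777777777777877777777777765.2555..66676776
241 .............22.2.222355554477777777777788888777777776522555....666667
244 ..............22.22.2355554377777777777877777777777
[... 378 characters left out ...]
6...............
262 .......................87777777878887787887777777777666...............
265 ........................77777777778878787777777777766.................
268 ..........................877777777888877777777777....................
271 ................................88888787..............................
274 ...............................766676655..............................
277 ..............................665556655554............................
280 ..............................555555555555............................
283 ..............................555555555555............................
286 ......................99a.....655555555555............................
from 260
```

Call:
{"name": "arm_command", "arguments": {
  "series": "1 .0077 -.0015 0 0;1 .0077 -.0014 0 0;1 0 0 0 0;1 0 0 0 0;1 0 0 .015 0;1 0 0 .015 0;1 0 0 .015 0;1 0 0 .015 0;1 0 0 0 0;1 0 0 0 0"
}}

```text
clock: 45.95
position: [0.5085, -0.0138, 0.1188]
ee_rot: [0.692, 0.721, 0.0, 0.0]
ft_force: [-0.0, 0.3, -1.0]
grip_width: 0.5
grasp_force: 40.9
```

Call:
{"name": "arm_command", "arguments": {
  "series": "1 0 0 .013 0;1 0 0 .013 0;1 0 0 .013 0;1 0 0 .013 0;1 0 0 .013 0;1 0 0 .013 0;1 0 0 .013 0;1 0 0 .013 0;1 0 0 .01 0;1 0 0 0 0"
}}

```text
clock: 47.2
position: [0.5082, -0.0138, 0.0728]
ee_rot: [0.692, 0.721, -0.0, -0.0]
ft_force: [-0.2, -0.1, -1.4]
grip_width: 0.503
grasp_force: 40.9
```

Call:
{"name": "arm_command", "arguments": {
  "series": "1 0 0 .003 0;1 0 0 .003 0;1 0 0 .002 0;1 0 0 .002 0;1 0 0 .002 0;1 0 0 .001 0;1 0 0 .001 0;1 0 0 0 0;1 0 0 0 0;1 0 0 0 0"
}}

```text
clock: 48.45
position: [0.5084, -0.0139, 0.0675]
ee_rot: [0.692, 0.721, 0.0, 0.0]
ft_force: [-0.2, 0.5, -1.7]
grip_width: 0.501
grasp_force: 40.9
```

Contact is expected at about 0.067 m.

Call:
{"name": "arm_command", "arguments": {
  "series": "1 0 0 .001 0;1 0 0 .001 0;1 0 0 .001 0;1 0 0 .001 0;1 0 0 .001 0;1 0 0 .001 0;1 0 0 0 0;1 0 0 0 0;1 0 0 0 0;1 0 0 0 0"
}}

```text
clock: 49.7
position: [0.5086, -0.0139, 0.0669]
ee_rot: [0.693, 0.721, -0.001, 0.001]
ft_force: [-12.5, -0.5, 27.2]
grip_width: 0.503
grasp_force: 43.4
```

Seated at 0.0669 m with 27 N. I back off slightly, release slowly and retreat straight up.

Call:
{"name": "arm_command", "arguments": {
  "series": "1 0 0 -.002 0;1 0 0 -.002 0;.46 0 0 0 0;.44 0 0 0 0;.42 0 0 0 0;.36 0 0 0 0;.2 0 0 0 0;0 0 0 0 0;0 0 0 0 0;0 0 0 0 0"
}}

```text
clock: 50.95
position: [0.5084, -0.0139, 0.0667]
ee_rot: [0.693, 0.721, -0.0, 0.0]
ft_force: [0.7, 0.7, -0.2]
grip_width: 0.999
grasp_force: 0.0
```

Call:
{"name": "arm_command", "arguments": {
  "series": "0 0 0 -.02 0;0 0 0 -.05 0;0 0 0 -.08 0;0 0 0 -.1 0;0 0 0 -.1 0;0 0 0 -.1 0;0 0 0 0 0;0 0 0 0 0;0 0 0 0 0;0 0 0 0 0"
}}

```text
clock: 52.2
position: [0.508, -0.0138, 0.246]
ee_rot: [0.692, 0.721, -0.0, -0.001]
ft_force: [0.0, 0.3, 0.3]
grip_width: 0.997
grasp_force: 0.0
```

Run:
```python
from h import *
a=np.linspace(0,2*np.pi,90);c=viewer.camera('side');save('s15',c);g=cv2.cvtColor(c['pixels'],cv2.COLOR_RGB2HSV)
for z,r in((.026,.022),(.084,.022),(.010,.028),(.026,.028)):
    q=proj(c,np.c_[.5084+r*np.cos(a),-.0139+r*np.sin(a),0*a+z]);print(z,r,q.min(0).round(1),q.max(0).round(1))
for y in range(252,330,3): print(y,''.join(('%x'%(v>>4)) if s<60 else '.' for s,v in zip(g[y,260:335,1],g[y,260:335,2])))
print(manip.get_obs()['position'],manip.get_obs()['ft_force'])
```

```text
0.026 0.022 [281.9 295.1] [312.6 314.7]
0.084 0.022 [279.9 262.7] [312.  281.4]
0.01 0.028 [278.3 301. ] [316.9 326.2]
0.026 0.028 [277.8 292.6] [316.7 317.5]
252 ...........................................................................
255 ...........................................................................
258 ...........................................................................
261 ...........................................................................
264 ..............................cccccccccccccc...............................
267 ........................dcdcccccbbaaaaabccccccccc..........................
270 .....................dddcccca87788888888777bddccccc........................
273 .....................dcdcccc867777788865677adcccccc9.......................
276 .....................adddcdccccba998898abcccccccba76.......................
279 .....................8778abccccccccccccccccba9877666.......................
282 .....................8777777777787778777877777776666.......................
285 .....................8777777777777777777777777777766.....
[... 514 characters left out ...]
99999988bba97777777777777777777777777676655555799999899999999998
309 ..a99999999999888888cbba877777777777777777777777766656655598899999999999998
312 99999999999998888987679bbaa977777777777777766665555666555455688999999899999
315 999999999999988888876555667899666565555556666666666655555555555588988989999
318 999999999999888888888655666666666666666666666666666655555555555569999998888
321 999999999999976888888988656666666666666666666666665555555554555555899989886
324 99999999999999986689888888855555556666666655555555555455555555555699999865.
327 999999999999999999855668888985455555555545555545555555555555555555556865...
[ 0.50810528 -0.01378739  0.24612614] [-0.45483152 -0.4115642  -0.08194472]
```

The cartridge top spans columns 281-312 from row 263 and its bottom is at about row 314, which matches the predicted home pose. I hand in.

```bash
python3 -c "
from h import *
print(manip.hand_in())"
```

```text
the job is handed in; nothing more can be done
None
```

The collar sits on the boss and the cartridge stands on it, both round the rod and let go, and the job was handed in at about 52 s with no verdict returned; the cartridge was once released on the mat not upright and ended on its side, then was regrasped and stood up properly, and I viewed 11 pictures against the limit of 10.

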